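Shut the damp box down on its seal and lock the hasp

ROBOT

A 6-joint arm with a two-finger parallel gripper is mounted at the origin on the work surface; the furniture and walls round the work are solid. World frame = base frame: x ahead of the robot, y to its left, z up, the work surface at z = 0. Lengths are in m, angles in rad, forces in N, time in s.
With the tool pointing down it reaches from about 0.25 to 0.725 m from the base axis. Payload 4 kg.
Tool frame: the origin (TCP) lies midway between the tips of the shut fingers; the grasp point (between the pads) lies 19 mm behind it; z points along the fingers, y is the direction in which the jaws open and shut (so a half turn about z gives the same grasp; the last joint's range is limited). The gripper opens to 85 mm and grips with 20 to 120 N. Pads are 22 mm wide; open, the fingers measure 114 mm over their backs; the gripper's body (76 mm by 85 mm) begins 54 mm behind the grasp point. The pads swing forward as they close: fully open they stand 13 mm farther back than shut.
Start: joints at [1.124, 0.241, 0.005, 1.335, 0, 1.571], TCP at [0.216, 0.451, 0.231] pointing down, gripper open.
Joint ranges: [-2.72, 2.72], [-1.05, 1.87], [-1.09, 1.28], [-1.99, 2.15], [-1.42, 1.44], [-3.14, 3.14]. Speed limits (rad/s): [2.79, 2.79, 3.14, 3.14, 3.14, 3.14].

INTERFACE

Orientations are given as a unit quaternion [x, y, z, w].
In Python, from workcell import get_obs, camera, camera_model, job_done, masks_of gives the robot as it stands.
- The arm moves only by the tool jog_arm, never from a script. Its argument "deltas" is a list that holds one entry, the list of rows, each a list of 7 numbers: the shift along the tool's x, y, z in mm, then the turn, a rotation vector about the tool's x, y, z in degrees, then the finger opening in mm, from 0 to 85.4. A call has 1 to 5 rows; each row shifts and turns the pose as measured when the row begins, along the tool's axes as they then stand; what a row does not reach is not made up. A row lasts 1/10 s, in which the tool goes at most 50 mm and 8.59 degrees, less where a joint would pass 70% of its speed; a pose out of reach is approached as far as the arm can. A call with a gripper value outside its range is refused whole. The fingers move at their own pace and stop on an object; the grip force is fixed at half the most. Time passes only in rows, so rows that do not move let the fingers close. It gives the time, the measured TCP pose, the force and the opening at its end, in the units of the state.
- get_obs(): the state, without advancing time (a new reading comes with each control period).
- camera(name): name is "side" or "top" or "wrist"; returns the picture (400x640x3 uint8, red, green, blue); there is no depth.
- camera_model(name): a dict with "fovy" (degrees; the focal length in pixels is half the picture's height over the tangent of half this angle, whatever the lens; pixels are square), "cx", "cy" (the principal point, pixels), "pose" (4x4, takes a point from camera to world coordinates); the wrist camera has in their place "T_tool_cam" (4x4, takes a point from camera to tool coordinates, whose origin is the TCP and whose axes are the flange's). Camera axes: x right, y down, z forward; pixel columns grow to the right and rows downward; lengths in m; the calibration is good to about 2 mm. A picture is of the moment at which its call begins: read the wrist's pose just before it. camera_model takes no time and is no camera call.
- job_done(): hands the job in, once; it reports no verdict.
Trained networks look in the newest picture that a camera, given by its name, has taken for a name from the list of things; names that differ only in an ending like _2 or _b are one class to them, and where a whole thing is asked for, a point or a joint stands for the part that bears it (a point fixed in the world has none). Each returns a list of dicts, best first, with "conf" (0 to 1); they miss things now and then, are a little off and sometimes report something else, mostly with a low value. They report only what shows in the picture. A call takes as long as a camera call.
- masks_of(target, camera): "pixels" (400x640 bool, what is visible of it) and "at" ([column, row] in pixels, amid what is visible of it).
The state is a dict: "clock": time; "joint_pos": joint angles; "joint_vel": joint speeds; "tau": joint torques, N m; "eef_pos": TCP position; "tool_rot": TCP orientation; "ft_force": force on the tool from outside, world axes, zero at the start; "ft_torque": the same for the moment, N m; "grip_width": finger opening in m.
Only numpy, scipy, OpenCV 4.12 (cv2) and the standard library are available. Lean on these libraries where they do the work, as an engineer would, in place of code of your own. Each camera call takes 0.05 s, during which the arm holds its last target. There are 200 camera calls.

TASK

Shut the damp box so that the clay inside stays moist: close the flap lid, swing the hasp over the turn staple, press the hasp down flat against the springy rubber seal and, while pressing, turn the staple's wing crosswise over the strap so that it alone holds the lid down. Leave the other things on the table where they are.

Things in the scene. Friction and masses are not known exactly. Their poses are not given: they have to be found in the camera images.
- damp_box: plywood box, 265 (x) x 240 (y) x 80 mm high, fixed; origin under it, 140 mm behind its front, which faces -x. Its top: a fixed front board (x from -140 to -30 mm) that carries the turn staple, behind it the hinged lid, in one plane when sealed. A rubber bulb seal holds the shut lid's front edge about 17 mm proud until pressed down. Bar handles stand 18 mm out from its sides
- lid (a joint): hinge of the flap lid (150 mm long from hinge to front edge, 238 wide, 12 thick, along the box's back edge): 0 = flush with the front board with the seal fully pressed, about 0.12 = resting on the seal, larger = open (front edge up). A stiff hinge: it stays where it is left above about 0.6 and sinks below that
- lid_hinge (a point): point on the lid's hinge line, middle of the width, in the plane of the lid's upper face; axes as the lid's (equal to the box's when shut, -x towards the front edge, z out of its upper face)
- lid_edge (a point): middle of the lid's front upper edge, 150 mm from the hinge line; axes as the lid's. The hasp's pin is here, the folded hasp covers the middle 48 mm of the lid
- hasp (a joint): hinge of the hasp strap on the lid's front edge: 0 = in line with the lid, pointing to the front; up to 2.8 = folded back over the lid; slightly negative (to -0.35) when it lies over the staple while the lid stands proud. Stiff enough to stay where it is left
- hasp_pin (a point): middle of the hasp's hinge pin, which runs along y, 4 mm above the lid's upper face and 4 mm behind its front edge; axes as the strap's
- hasp_end (a point): middle of the strap's solid end, 80 mm from the pin, mid-thickness; axes: -x from pin to end, z its upper face when shut. Steel strap 48 mm wide (y), 4 thick, 88 long plus a turned-up 9 mm lip. Its slot, 17 mm wide, runs from 22 to 72 mm from the pin. It can be held by its two long edges and swung
- wing (a joint): angle of the staple's wing about the vertical: 0 = in line with the hasp's slot (along the box's x), positive counter-clockwise from above, stops at -1.6 and 1.6; stiff, stays where it is left
- wing_grip (a point): centre of the wing, a steel thumb-piece 34 mm long (its x), 10 thick (y), 22 high, 72 mm before the box's origin; underside 5.5, top 27.5 mm above the front board, on a thin stem. Passes the slot within about 0.2 rad of 0. Turns across the strap only while the strap is pressed flat onto the board (nearly 20 N beside the wing); else the slot's sides stop it
- lidded_mug: bystander: white lidded mug, 75 x 100 x 111 mm, loose; origin under its centre
- glaze_jar: bystander: small glaze jar with a lid, 46 x 46 x 55 mm, loose; origin under its centre
- rose_saucer: bystander: shallow saucer, 124 x 33 mm, loose; origin under its centre
- cup: bystander: white handleless jar, 82 x 69 mm, loose; origin under its centre
- stilt: bystander: three-armed kiln stilt, 58 x 50 x 24 mm, loose; origin under its centre
- pigment: bystander: small pigment jar, 38 x 48 mm, loose; origin under its centre

How it is judged:
At the end, for the whole second after the job is handed in: The lid is held down on its seal (lid joint below 0.033 rad, its front edge within 5 mm of flush), the hasp lies flat over the staple (hasp joint between -0.12 and 0.05 rad) and the wing stands across the slot (more than 1.05 rad either way), all at rest (value of joint lid below 0.033 rad and value of joint hasp between -0.12 and 0.05 rad and (value of joint wing above 1.05 rad or value of joint wing below -1.05 rad) and velocity of joint each of wing, lid below 0.05 rad/s); the robot touches nothing.
It fails at once if a bystander is knocked or shifted by more than 30 mm (distance of any of lidded_mug, glaze_jar, rose_saucer, cup, stilt, pigment from where it was at the start of the episode above 0.03 m).
It also fails if it takes over 72 s, if anything falls off the work surface, if the arm or the gripper's body presses on something with over 40 N, if the wrist force passes 120 N, or if a joint passes its speed limit or range.

## Working session

There is one attempt and no reset: what is moved stays moved. The work goes in short steps, Python scripts to look and compute and a tool call to move; the robot and the scene stay as the last step left them, time stands still between calls to the robot, and variables do not carry over. Pictures are saved under pics/ and viewed, about 8 in all and at most 12, crops included, and the job is handed in when it is done.

Besides the shell and the picture viewer there is one more tool, called as name([rows], argument=value, ...), one row to a line, values as JSON. jog_arm: Moves the arm, as the interface text tells. Its arguments: {"type":"object","properties":{"deltas":{"type":"array"}},"required":["deltas"]}

```bash
mkdir -p pics; cat > h.py <<'E'
import numpy as np, cv2
from scipy.spatial.transform import Rotation as R
from workcell import get_obs, camera, camera_model, job_done, masks_of
def cam(name):
    m=camera_model(name); f=200/np.tan(np.radians(m['fovy'])/2)
    if 'pose' in m: T=np.array(m['pose'])
    else:
        o=get_obs(); W=np.eye(4); W[:3,:3]=R.from_quat(o['tool_rot']).as_matrix(); W[:3,3]=o['eef_pos']; T=W@np.array(m['T_tool_cam'])
    return f,m['cx'],m['cy'],T
def ray(c,px):
    f,cx,cy,T=c; d=T[:3,:3]@np.array([(px[0]-cx)/f,(px[1]-cy)/f,1]); return T[:3,3],d
def onz(c,px,z):
    o,d=ray(c,px); return o+d*(z-o[2])/d[2]
def proj(c,p):
    f,cx,cy,T=c; q=T[:3,:3].T@(np.array(p)-T[:3,3]); return np.array([cx+f*q[0]/q[2],cy+f*q[1]/q[2]])
def tri(c1,p1,c2,p2):
    o1,d1=ray(c1,p1);o2,d2=ray(c2,p2);A=np.stack([d1,-d2],1);s=np.linalg.lstsq(A,o2-o1,rcond=None)[0]
    a=o1+d1*s[0];b=o2+d2*s[1];return (a+b)/2,np.linalg.norm(a-b)
def save(im,n): cv2.imwrite('pics/'+n,im[:,:,::-1])
E
python3 - <<'E'
from h import *
np.set_printoptions(precision=3,suppress=True)
for n in ['top','side']:
    save(camera(n),n+'0.png'); c=cam(n); print(n,c)
    for t in ['damp_box','lid','hasp','wing','lidded_mug','glaze_jar','rose_saucer','cup','stilt','pigment']:
        r=masks_of(t,n)
        for q in r[:2]:
            ys,xs=np.nonzero(q['pixels']); print(t,round(q['conf'],2),q['at'],xs.min(),xs.max(),ys.min(),ys.max(),onz(c,q['at'],0.09))
print(get_obs())
E
```

```text
top (np.float64(471.20060132904655), 319.26695219431554, 200.23691471679774, array([[ 0.021, -0.997,  0.069,  0.412],
       [-1.   , -0.021, -0.007,  0.017],
       [ 0.008, -0.069, -0.998,  1.195],
       [ 0.   ,  0.   ,  0.   ,  1.   ]]))
damp_box 0.71 [312.3, 183.2] 250 371 113 248 [0.528 0.027 0.09 ]
lid 0.81 [317.8, 142.9] 260 370 113 170 [0.624 0.016 0.09 ]
hasp 0.75 [325.4, 130.6] 306 334 113 153 [ 0.654 -0.001  0.09 ]
wing 0.58 [304.9, 209.7] 302 308 203 217 [0.465 0.043 0.09 ]
lidded_mug 0.69 [176.2, 215.2] 156 200 202 234 [0.446 0.343 0.09 ]
rose_saucer 0.98 [209.3, 272.3] 185 235 246 297 [0.315 0.261 0.09 ]
cup 0.57 [468.2, 222.3] 451 490 203 237 [ 0.443 -0.341  0.09 ]
stilt 0.68 [360.2, 257.5] 350 370 252 272 [ 0.356 -0.089  0.09 ]
pigment 0.64 [426.5, 242.7] 420 436 234 246 [ 0.394 -0.243  0.09 ]
side (np.float64(414.72150520631635), 315.7142107371574, 202.10574567283368, array([[ 0.991, -0.075,  0.113,  0.324],
       [-0.136, -0.516,  0.846, -1.085],
       [-0.006, -0.853, -0.521,  0.784],
       [ 0.   ,  0.   ,  0.   ,  1.   ]]))
damp_box 0.86 [338.2, 213.5] 288 3
[... 481 characters left out ...]
cup 0.56 [328.1, 307.4] 311 345 286 328 [ 0.44  -0.417  0.09 ]
stilt 0.72 [294.3, 170.5] 286 304 156 184 [0.427 0.273 0.09 ]
pigment 0.62 [301.9, 284.5] 296 310 274 296 [ 0.389 -0.333  0.09 ]
pigment 0.21 [363.5, 177.4] 351 378 167 180 [0.665 0.183 0.09 ]
{'clock': 1.1, 'joint_pos': array([ 1.124,  0.241,  0.005,  1.335, -0.   ,  1.571]), 'joint_vel': array([ 0.001,  0.   ,  0.001, -0.002,  0.001,  0.   ]), 'tau': array([  0.002, -37.222,  25.27 ,   0.001,   0.   ,  -0.   ]), 'eef_pos': array([0.216, 0.451, 0.231]), 'tool_rot': array([ 0.222,  0.975, -0.   ,  0.   ]), 'ft_force': array([-0.487, -0.072,  0.472]), 'ft_torque': array([ 0.009, -0.038, -0.035]), 'grip_width': 0.08535556262248371}
```

```bash
python3 - <<'E'
import cv2,numpy as np
a=cv2.imread('pics/top0.png')[90:310,140:500]; b=cv2.imread('pics/side0.png')[120:340,180:460]
a=cv2.resize(a,(800,489),interpolation=cv2.INTER_CUBIC); cv2.imwrite('pics/t1.png',a)
cv2.imwrite('pics/s1.png',cv2.resize(b,None,fx=2.7,fy=2.7,interpolation=cv2.INTER_CUBIC))
E
```

```text
(no output)
```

View pics/t1.png

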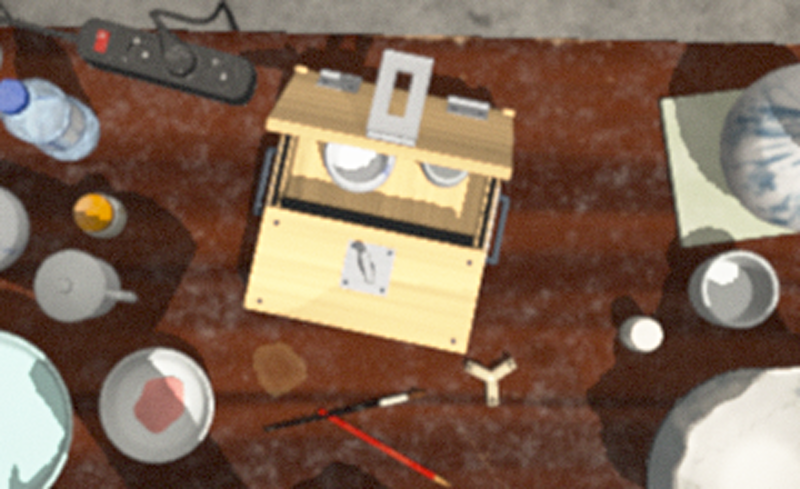

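View pics/s1.png

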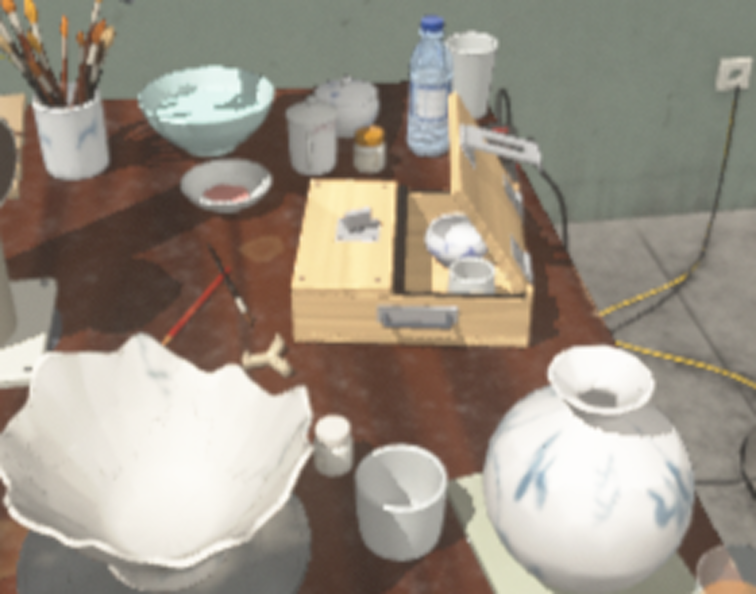

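Top view: the box is yawed about -0.2 rad, the lid stands open steeply with the hasp strap folded back over it, and the wing sits at about (305,210). The bystanders are clear of the box, except the stilt near its front right corner. I'll fit the box pose and lid angle next.

```bash
cat > fit.py <<'E'
from h import *
from scipy.optimize import least_squares
np.set_printoptions(precision=3,suppress=True)
ct,cs=cam('top'),cam('side')
T=lambda u,v:np.array([u/2.2222+140,v/2.2222+90]); S=lambda u,v:np.array([u/2.7+180,v/2.7+120])
obs=[(ct,(-.14,.12,.08),T(245,310)),(ct,(-.14,-.12,.08),T(468,352)),(ct,(-.03,-.12,.08),T(487,247)),(ct,(-.03,.12,.08),T(272,209)),
(cs,(-.14,.12,.08),S(308,180)),(cs,(-.14,-.12,.08),S(294,283)),(cs,(-.14,-.12,0),S(294,341)),(cs,(.125,-.12,0),S(530,344))]
def B(p,q):
    c,s=np.cos(p[2]),np.sin(p[2]); return np.array([p[0]+c*q[0]-s*q[1],p[1]+s*q[0]+c*q[1],q[2]])
f=lambda p:np.concatenate([proj(c,B(p,q))-u for c,q,u in obs])
r=least_squares(f,[.53,.02,-.2]); P=r.x; print(P,r.fun.reshape(-1,2))
def edge(a,y,b=.15,t=0): return (.12-b*np.cos(a)+t*np.sin(a)*1,y,.08+b*np.sin(a)+t*np.cos(a))
for a in np.arange(.8,1.6,.1): print(round(a,1),(proj(ct,B(P,edge(a,.119)))-T(0,0))*2.222,(proj(ct,B(P,edge(a,-.119)))-T(0,0))*2.222,(proj(cs,B(P,edge(a,.119)))-S(0,0))*2.7,(proj(cs,B(P,edge(a,-.119)))-S(0,0))*2.7)
print('wing',B(P,(-.072,0,.1)),onz(ct,(304.9,209.7),.1))
E
python3 fit.py
```

```text
[ 0.535  0.028 -0.163] [[ 0.553 -0.335]
 [ 0.281 -0.541]
 [ 0.008  0.908]
 [-2.65  -0.515]
 [ 0.111  0.053]
 [-0.477  1.4  ]
 [ 0.563  1.327]
 [-0.387  1.279]]
0.8 [263.013 150.559] [504.58  195.509] [431.557 105.269] [436.621 203.416]
0.9 [264.02  137.496] [507.776 182.839] [440.959  98.001] [447.68  195.343]
1.0 [265.38  123.469] [511.06  169.154] [451.169  91.559] [459.698 188.184]
1.1 [267.082 108.651] [514.388 154.622] [462.078  86.024] [472.548 182.034]
1.2 [269.108  93.238] [517.714 139.432] [473.569  81.471] [486.088 176.975]
1.3 [271.434  77.44 ] [520.991 123.793] [485.511  77.957] [500.162 173.079]
1.4 [274.031  61.481] [524.169 107.924] [497.77   75.532] [514.609 170.399]
1.5 [276.863  45.594] [527.202  92.056] [510.203  74.227] [529.257 168.974]
wing [0.464 0.04  0.1  ] [0.464 0.043 0.1  ]
```

```bash
cat > go.py <<'E'
# usage: go.py bx by z [yaw_rel]  : box-frame xy (m), world z; prints turn about tool z needed and the shift AFTER that turn
import sys; from h import *
np.set_printoptions(precision=1,suppress=True)
P=np.array([float(v) for v in open('box.txt').read().split()])
def run(bx,by,z,yr=0):
    o=get_obs(); M=R.from_quat(o['tool_rot']).as_matrix(); c,s=np.cos(P[2]),np.sin(P[2])
    t=np.array([P[0]+c*bx-s*by,P[1]+s*bx+c*by,z]); 
    yb=P[2]+yr; G=np.array([[np.sin(-yb+np.pi/2)*-1,0,0]]) if 0 else None
    # goal: tool z down, tool y = box y rotated by yr
    y=np.array([-np.sin(yb),np.cos(yb),0]); zz=np.array([0,0,-1.]); G=np.stack([np.cross(y,zz),y,zz],1)
    rv=np.degrees(R.from_matrix(M.T@G).as_rotvec()); d=t-o['eef_pos']
    q=o['eef_pos']-[P[0],P[1],0]; print('now box xyz mm',1e3*np.array([c*q[0]+s*q[1],-s*q[0]+c*q[1],o['eef_pos'][2]]),'F',o['ft_force'],'w',o['grip_width']*1e3,'t',o['clock'],'j',np.degrees(o['joint_pos']))
    print('rot',rv,'shift after rot',1e3*G.T@d,'shift now',1e3*M.T@d)
if __name__=='__main__': run(*map(float,sys.argv[1:]))
E
echo "0.535 0.028 -0.165" > box.txt; python3 go.py -.1 0 .25
```

```text
now box xyz mm [-384.1  364.8  231.3] F [-0.5 -0.1  0.5] w 85.35556262248372 t 1.1 j [64.4 13.8  0.3 76.5 -0.  90. ]
rot [ -0.    0.  -16.1] shift after rot [-284.1 -364.8  -18.7] shift now [-374.3 -271.4  -18.7]
```

jog_arm([
  [[0, 0, -19, 0, 0, -8, 60], [0, 0, 0, 0, 0, -8, 60], [-28, -36, 0, 0, 0, 0, 60], [-28, -36, 0, 0, 0, 0, 60], [-28, -36, 0, 0, 0, 0, 60]],
])

```text
clock: 1.6
eef_pos: [0.2822, 0.333, 0.25]
tool_rot: [0.072, 0.997, 0.001, 0.0]
ft_force: [1.1, -0.8, 0.8]
grip_width: 0.0601
```

jog_arm([
  [[-28, -36, 0, 0, 0, 0, 60], [-28, -36, 0, 0, 0, 0, 60], [-28, -36, 0, 0, 0, 0, 60], [-28, -36, 0, 0, 0, 0, 60], [-28, -36, 0, 0, 0, 0, 60]],
])

```text
clock: 2.1
eef_pos: [0.3981, 0.1272, 0.2508]
tool_rot: [0.07, 0.998, 0.002, 0.002]
ft_force: [1.1, 0.6, 1.5]
grip_width: 0.0602
```

```bash
python3 go.py -.1 0 .25
```

```text
now box xyz mm [-151.3   75.4  250.8] F [1.1 0.6 1.5] w 60.17842853461122 t 2.1 j [17.6  3.7 -8.8 77.2  0.1 25.7]
rot [0.2 0.2 1.4] shift after rot [-51.3 -75.4   0.8] shift now [-49.5 -76.6   0.7]
```

jog_arm([
  [[-26, -40, 0, 0, 0, 1.4, 60], [-26, -38, 0, 0, 0, 0, 60], [0, 0, 0, 0, 0, 0, 60]],
])

```text
clock: 2.4
eef_pos: [0.4411, 0.034, 0.2513]
tool_rot: [0.087, 0.996, 0.002, 0.004]
ft_force: [-0.5, 0.1, -1.1]
grip_width: 0.06
```

```bash
python3 - <<'E'
from h import *
from go import run
run(-.072,0,.12)
c=cam('wrist'); im=camera('wrist'); save(im,'w1.png')
for t in ['wing','damp_box','hasp','lid']:
    for q in masks_of(t,'wrist')[:1]:
        ys,xs=np.nonzero(q['pixels']); r=cv2.minAreaRect(np.stack([xs,ys],1).astype(np.float32)); print(t,q['conf'],q['at'],r,onz(c,q['at'],.1))
E
```

```text
now box xyz mm [-93.6  -9.5 251.3] F [-0.5  0.1 -1.1] w 60.048707370782324 t 2.4 j [ 4.3  6.4 -5.8 77.4  0.1 14.3]
rot [ 0.2  0.4 -0.5] shift after rot [-21.6   9.5 131.3] shift now [-20.6   9.2 131.4]
wing 0.94 [331.2, 199.3] ((331.5644836425781, 199.46946716308594), (35.38847351074219, 12.699894905090332), 64.65382385253906) [0.5 0.  0.1]
damp_box 0.82 [328.3, 218.0] ((330.94952392578125, 253.11029052734375), (294.04486083984375, 256.00018310546875), 0.4373638927936554) [0.5 0.  0.1]
hasp 0.6 [195.8, 107.5] ((202.983154296875, 105.52474975585938), (43.6572380065918, 47.91583251953125), 7.696051120758057) [ 0.4 -0.1  0.1]
lid 0.88 [340.1, 339.7] ((329.5, 355.5), (51.0, 291.0), 90.0) [0.6 0.  0.1]
```

View pics/w1.png

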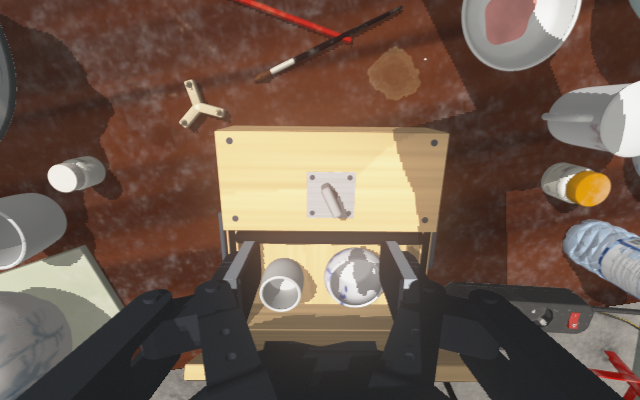

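Wrist view: the board's front edge is level in the image at row 130, so the yaw is right. The plate is at (330,195), and the wing at (331,199) is turned about +0.44 rad from the slot line. I'll refine the position, then grip the wing at its own angle and turn it straight.

```bash
python3 - <<'E'
from h import *
np.set_printoptions(precision=4,suppress=True)
c=cam('wrist'); P=[.535,.028,-.165]
def b(p):
    q=p-[P[0],P[1],0]; a=P[2]; return 1e3*np.array([np.cos(a)*q[0]+np.sin(a)*q[1],-np.sin(a)*q[0]+np.cos(a)*q[1]])
for n,px,z in [('fl',(218,130),.08),('fr',(447,130),.08),('plate',(330.5,195),.082),('wing',(331.3,199.3),.098),('plateTL',(307,173),.082),('TR',(354,173),.082),('BL',(307,217),.082)]:
    print(n,b(onz(c,px,z)))
E
python3 go.py -.072 0 .13 .44
```

```text
fl [-146.6354 -105.1313]
fr [-146.8216  126.7942]
plate [-78.6006   9.3192]
wing [-78.8272   9.5188]
plateTL [-102.6927  -15.6025]
TR [-102.7001   33.702 ]
BL [-53.4236 -16.1538]
now box xyz mm [-96.9  -4.3 251.3] F [-0.7  1.   1.1] w 60.01034789070197 t 2.65 j [ 5.   6.2 -6.  77.4  0.2 14.4]
rot [  0.2   0.4 -25.2] shift after rot [-24.3  -6.7 121.3] shift now [-24.2   3.6 121.4]
```

```bash
echo "0.5327 0.0328 -0.165" > box.txt; python3 go.py -.072 0 .14 .44
```

```text
now box xyz mm [-93.8  -8.6 251.3] F [-0.7  1.   1.1] w 60.01034789070197 t 2.65 j [ 5.   6.2 -6.  77.4  0.2 14.4]
rot [  0.2   0.4 -25.2] shift after rot [-23.4  -1.5 111.3] shift now [-21.2   8.  111.4]
```

jog_arm([
  [[0, 0, 0, 0.2, 0.4, -8.4, 50], [0, 0, 0, 0, 0, -8.4, 50], [0, 0, 0, 0, 0, -8.4, 50], [-12, -1, 40, 0, 0, 0, 50], [-11, 0, 40, 0, 0, 0, 50]],
])

```text
clock: 3.15
eef_pos: [0.4631, 0.0547, 0.1763]
tool_rot: [-0.15, 0.989, 0.001, 0.007]
ft_force: [0.3, 0.1, -0.9]
grip_width: 0.0501
```

jog_arm([
  [[0, 0, 30, 0, 0, 0, 50], [0, 0, 0, 0, 0, 0, 50]],
])

```text
clock: 3.35
eef_pos: [0.4601, 0.0586, 0.1414]
tool_rot: [-0.154, 0.988, 0.001, 0.003]
ft_force: [-1.1, -0.5, -0.3]
grip_width: 0.0503
```

```bash
python3 - <<'E'
from h import *
from go import run,P
run(-.072,0,.095,.44)
c=cam('wrist'); im=camera('wrist'); save(im,'w2.png')
for q in masks_of('wing','wrist')[:1]:
    ys,xs=np.nonzero(q['pixels']); r=cv2.minAreaRect(np.stack([xs,ys],1).astype(np.float32)); p=onz(c,q['at'],.1); a=P[2];d=p-[P[0],P[1],0]; print(q['conf'],q['at'],r,1e3*np.array([np.cos(a)*d[0]+np.sin(a)*d[1],-np.sin(a)*d[0]+np.cos(a)*d[1]]))
run(-.072,0,.095,.44)
E
```

```text
now box xyz mm [-75.8  13.5 141.4] F [-1.1 -0.5 -0.3] w 50.34945689561554 t 3.35 j [  7.1  13.  -14.7  61.9   0.2 -10.6]
rot [0.1 0.4 2. ] shift after rot [  2.3 -13.9  46.4] shift now [  3.1 -13.8  46.3]
0.94 [294.2, 216.9] ((295.1027526855469, 219.02078247070312), (19.50564956665039, 56.345829010009766), 1.9749339818954468) [-73.3  -1.8]
now box xyz mm [-72.8  14.  145.3] F [0.8 0.2 0.2] w 50.26305170914817 t 3.45 j [  7.1  12.8 -14.3  62.1   0.2 -10.6]
rot [0.  0.8 2. ] shift after rot [  5.2 -13.   50.3] shift now [  6.4 -12.8  50.2]
```

View pics/w2.png

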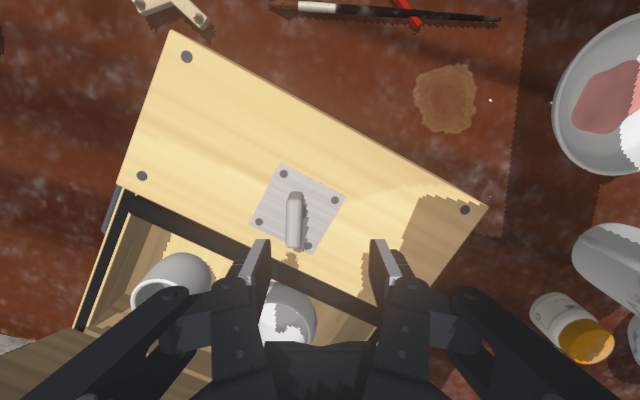

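Wing is vertical in the image at (294,217), so the tool is aligned with it. I'll centre and go down.

jog_arm([
  [[5, -13, 0, 0, 0, 0, 50], [0, 0, 25, 0, 0, 0, 50], [0, 0, 25, 0, 0, 0, 50], [0, 0, 0, 0, 0, 0, 50]],
])

```text
clock: 3.85
eef_pos: [0.4695, 0.044, 0.1033]
tool_rot: [-0.155, 0.988, -0.0, 0.015]
ft_force: [-0.6, -0.2, -0.4]
grip_width: 0.05
```

```bash
python3 go.py -.073 -.001 .092 .44
```

```text
now box xyz mm [-64.2   0.7 103.3] F [-0.6 -0.2 -0.4] w 50.00297962306971 t 3.85 j [  5.3  15.  -18.4  54.8   0.1 -12.6]
rot [-0.2  1.8  2.1] shift after rot [ 8.7  2.2 11.3] shift now [ 8.9  2.6 11. ]
```

jog_arm([
  [[9, 2, 11, 0, 1.6, 0, 50], [0, 0, 0, 0, 0, 0, 50], [0, 0, 0, 0, 0, 0, 0], [0, 0, 0, 0, 0, 0, 0], [0, 0, 0, 0, 0, 0, 0]],
])

```text
clock: 4.35
eef_pos: [0.4641, 0.0422, 0.0976]
tool_rot: [-0.155, 0.988, -0.003, 0.006]
ft_force: [-1.3, 0.0, 2.6]
grip_width: 0.0081
```

```bash
python3 go.py -.073 -.001 .092 0
```

```text
now box xyz mm [-69.2  -2.   97.6] F [-1.3  0.   2.6] w 8.145651107758935 t 4.35 j [  5.4  15.6 -18.5  55.2  -0.3 -12.4]
rot [-0.3  0.7 27.3] shift after rot [3.8 1.  5.6] shift now [3.  2.6 5.6]
```

jog_arm([
  [[0, 0, 0, 0, 0, 0, 0], [0, 0, 0, 0, 0, 8, 0], [0, 0, 0, 0, 0, 8, 0], [0, 0, 0, 0, 0, 8, 0], [0, 0, 0, 0, 0, 3, 0]],
])

```text
clock: 4.85
eef_pos: [0.4641, 0.042, 0.0977]
tool_rot: [0.089, 0.996, -0.002, 0.006]
ft_force: [1.0, -0.1, -0.8]
grip_width: 0.0078
```

```bash
python3 go.py -.073 -.001 .092 0
```

```text
now box xyz mm [-69.2  -2.2  97.7] F [ 1.  -0.1 -0.8] w 7.797915110567511 t 4.85 j [  5.4  15.6 -18.5  55.2  -0.4  15.6]
rot [-0.2  0.7 -0.8] shift after rot [3.8 1.2 5.7] shift now [3.9 1.1 5.6]
```

jog_arm([
  [[0, 0, 0, 0, 0, 0, 50], [0, 0, 0, 0, 0, 0, 50], [0, 0, -45, 0, 0, 0, 50], [0, 0, -45, 0, 0, 0, 50], [0, 0, -45, 0, 0, 0, 50]],
])

```text
clock: 5.35
eef_pos: [0.4572, 0.0425, 0.2297]
tool_rot: [0.087, 0.996, -0.004, -0.002]
ft_force: [1.4, -0.2, 0.4]
grip_width: 0.0502
```

jog_arm([
  [[0, 0, -30, 0, 0, 0, 0], [0, 0, 0, 0, 0, 0, 0], [0, 0, 0, 0, 0, 0, 0]],
])

```text
clock: 5.65
eef_pos: [0.4609, 0.0433, 0.2685]
tool_rot: [0.085, 0.996, -0.002, 0.005]
ft_force: [-0.4, -0.3, 0.7]
grip_width: 0.0067
```

```bash
echo "0.5325 0.0315 -0.165" > box.txt; python3 - <<'E'
from h import *
from go import run,P
run(.08,.085,.26)
c=cam('wrist'); im=camera('wrist')
for q in masks_of('wing','wrist')[:1]:
    ys,xs=np.nonzero(q['pixels']); r=cv2.minAreaRect(np.stack([xs,ys],1).astype(np.float32)); p=onz(c,q['at'],.1); a=P[2];d=p-[P[0],P[1],0]; print(q['conf'],q['at'],r,1e3*np.array([np.cos(a)*d[0]+np.sin(a)*d[1],-np.sin(a)*d[0]+np.cos(a)*d[1]]))
E
```

```text
now box xyz mm [-72.5  -0.2 268.5] F [-0.4 -0.3  0.7] w 6.6676186399729644 t 5.65 j [ 5.6  8.4 -1.  80.2 -0.3 15.3]
rot [-0.2  0.6 -0.3] shift after rot [-152.5   85.2    8.5] shift now [-152.    86.     9.8]
0.66 [320.2, 176.0] ((319.5, 178.5), (33.0, 11.0), 90.0) [-74.4   0.9]
```

Wing is now in line with the slot (image angle 90°). Going behind the lid, at +y.

jog_arm([
  [[0, 43, 0, 0, 0, 0, 0], [0, 43, 0, 0, 0, 0, 0], [-40, 0, 0, 0, 0, 0, 0], [-40, 0, 0, 0, 0, 0, 0], [-40, 0, 0, 0, 0, 0, 0]],
])

```text
clock: 6.25
eef_pos: [0.5889, 0.1118, 0.2592]
tool_rot: [0.082, 0.997, -0.004, -0.004]
ft_force: [0.7, 0.9, 0.7]
grip_width: -0.0004
```

jog_arm([
  [[-40, 0, 0, 0, 0, 0, 0], [0, 0, 0, 0, 0, 0, 0]],
])

```text
clock: 6.45
eef_pos: [0.6316, 0.1044, 0.25]
tool_rot: [0.082, 0.997, -0.006, -0.009]
ft_force: [-0.2, 0.5, 0.1]
grip_width: 0.0002
```

```bash
python3 go.py .08 .085 .20
```

```text
now box xyz mm [ 85.8  88.2 250. ] F [-0.2  0.5  0.1] w 0.1560762900692267 t 6.45 j [ 9.6 31.4 29.1 88.9 -0.4 19. ]
rot [-0.7 -0.9  0.1] shift after rot [ 5.8 -3.2 50. ] shift now [ 5.  -2.5 50.1]
```

jog_arm([
  [[5, -2, 48, 0, 0, 0, 0], [12, 0, 5, 0, 0, 0, 0], [12, 0, 8, 0, 0, 0, 0], [12, 0, 10, 0, 0, 0, 0]],
])

```text
clock: 6.85
eef_pos: [0.5867, 0.1076, 0.1725]
tool_rot: [0.082, 0.996, -0.007, -0.015]
ft_force: [0.5, -0.3, -0.2]
grip_width: -0.0001
```

```bash
python3 go.py .03 .085 .165
```

```text
now box xyz mm [ 41.   84.  172.5] F [ 0.5 -0.3 -0.2] w -0.08251103187242868 t 6.85 j [10.6 27.9 12.  76.  -0.3 20. ]
rot [-1.  -1.6  0. ] shift after rot [11.   1.   7.5] shift now [10.7  1.2  7.8]
```

jog_arm([
  [[12, 1, 10, 0, 0, 0, 0], [12, 0, 15, 0, 0, 0, 0], [10, 0, 18, 0, 0, 0, 0], [4, 0, 15, 0, 0, 0, 0], [0, 0, 5, 0, 0, 0, 0]],
])

```text
clock: 7.35
eef_pos: [0.5351, 0.1132, 0.1009]
tool_rot: [0.081, 0.996, -0.009, -0.023]
ft_force: [0.3, -0.3, -0.4]
grip_width: 0.0001
```

```bash
python3 - <<'E'
from h import *
from go import run
run(.0,.085,.105)
a=camera('side')[140:260,240:420]; save(cv2.resize(a,None,fx=4,fy=4,interpolation=cv2.INTER_CUBIC),'s2.png')
E
```

```text
now box xyz mm [-10.8  81.  100.9] F [ 0.3 -0.3 -0.4] w 0.10622859149955759 t 7.35 j [12.1 26.2 -2.  64.6 -0.3 21.4]
rot [-1.3 -2.5  0.1] shift after rot [-10.8   4.   -4.1] shift now [-10.7   3.8  -4.6]
```

View pics/s2.png

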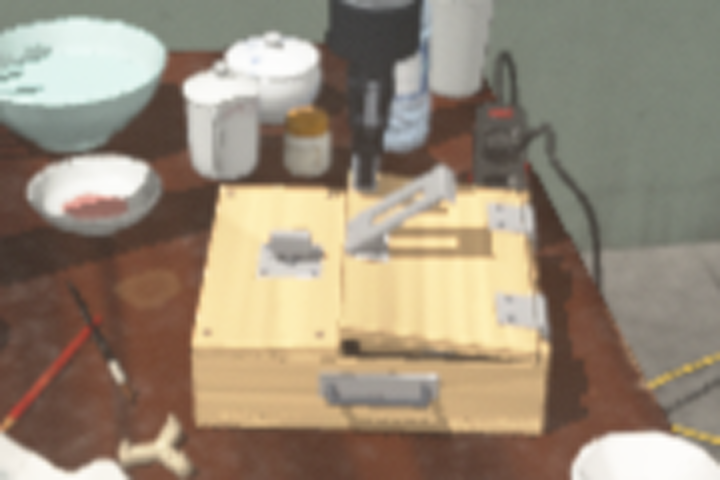

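The lid is down on its seal, and the strap leans back from the pin at about (350,245) to its tip at (450,178) in the crop. I'll find the strap's angle by intersecting with the box's y=0 plane.

```bash
python3 - <<'E'
from h import *
from go import run,P
c=cam('side'); n=np.array([-np.sin(P[2]),np.cos(P[2]),0]); ax=np.array([np.cos(P[2]),np.sin(P[2]),0]); o0=np.array([P[0],P[1],0])
for px,y in [((437,167),.024),((458,182),-.024),((350,245),0)]:
    o,d=ray(c,(px[0]/4+240,px[1]/4+140)); p=o+d*((o0-o)@n+y)/(d@n); print(1e3*(p-o0)@ax,1e3*p[2])
run(.1,0,.25)
E
```

```text
47.316407716017295 152.2991021450698
60.93934951856198 165.56931502404126
-21.040507321917712 93.64105398769773
now box xyz mm [-10.9  80.9 100.6] F [-1.   0.4  0.1] w 0.07732572492902091 t 7.4 j [12.1 26.3 -1.9 64.6 -0.3 21.4]
rot [-1.3 -2.6  0.1] shift after rot [-110.9  -80.9 -149.4] shift now [-104.   -84.6 -152.3]
```

jog_arm([
  [[0, 0, -50, 0, 0, 0, 0], [0, 0, -50, 0, 0, 0, 0], [0, 0, -50, 0, 0, 0, 0], [-40, 0, 0, 1.3, 2.5, 0, 0], [-40, 0, 0, 0, 0, 0, 0]],
])

```text
clock: 7.9
eef_pos: [0.6163, 0.1026, 0.2525]
tool_rot: [0.079, 0.995, -0.02, -0.048]
ft_force: [0.4, 1.3, -0.3]
grip_width: 0.0
```

```bash
python3 go.py .11 0 .25
```

```text
now box xyz mm [ 71.   83.9 252.5] F [ 0.4  1.3 -0.3] w 0.04258850542476289 t 7.9 j [ 9.8 33.9 33.5 95.5 -0.8 19. ]
rot [-2.7 -5.3  0.3] shift after rot [-39.  -83.9   2.5] shift now [-38.8 -84.    2.9]
```

jog_arm([
  [[-20, -42, 0, -2.7, -5.3, 0, 0], [-22, -42, 0, 0, 0, 0, 0], [0, 0, 0, 0, 0, 0, 0]],
])

```text
clock: 8.2
eef_pos: [0.6508, 0.011, 0.2339]
tool_rot: [0.078, 0.997, -0.001, -0.011]
ft_force: [0.4, 0.4, 0.1]
grip_width: 0.0
```

```bash
python3 go.py .11 0 .135
```

```text
now box xyz mm [120.1  -0.8 233.9] F [0.4 0.4 0.1] w 0.02114173922608603 t 8.2 j [ 1.  32.9 29.4 87.7 -0.   9.9]
rot [-0.2 -1.2  0.5] shift after rot [10.1  0.8 98.9] shift now [ 8.   1.2 99.1]
```

jog_arm([
  [[3, 1, 50, 0, 0, 0, 0], [3, 0, 48, 0, -1.2, 0, 0], [0, 0, 0, 0, 0, 0, 0], [25, 0, 0, 0, 0, 0, 0], [25, 0, 0, 0, 0, 0, 0]],
])

```text
clock: 8.7
eef_pos: [0.5962, 0.019, 0.139]
tool_rot: [0.081, 0.997, -0.002, 0.001]
ft_force: [8.5, -2.2, 4.9]
grip_width: 0.0001
```

```bash
python3 go.py .02 0 .135
```

```text
now box xyz mm [ 64.9  -1.9 139. ] F [ 8.5 -2.2  4.9] w 0.1444459733284011 t 8.7 j [ 1.9 27.5  6.3 68.6 -0.2 11.2]
rot [-0.2  0.2  0.2] shift after rot [44.9  1.9  4. ] shift now [44.9  2.1  3.8]
```

jog_arm([
  [[15, 2, 2, 0, 0, 0, 0], [15, 0, 0, 0, 0, 0, 0], [15, 0, 0, 0, 0, 0, 0]],
])

```text
clock: 9.0
eef_pos: [0.565, 0.0292, 0.1526]
tool_rot: [0.081, 0.997, -0.001, 0.018]
ft_force: [1.1, -1.0, 0.8]
grip_width: -0.0004
```

```bash
python3 go.py -.02 0 .135
```

```text
now box xyz mm [ 32.4   3.1 152.6] F [ 1.1 -1.   0.8] w -0.3671042247469468 t 9.0 j [ 3.2 22.2  0.  65.9 -0.4 12.4]
rot [0.1 2.  0.2] shift after rot [52.4 -3.1 17.6] shift now [53.  -2.9 15.8]
```

jog_arm([
  [[18, -2, 8, 0, 2, 0, 0], [15, 0, 4, 0, 0, 0, 0], [15, 0, 2, 0, 0, 0, 0]],
])

```text
clock: 9.3
eef_pos: [0.5269, 0.0367, 0.1505]
tool_rot: [0.08, 0.997, 0.003, 0.011]
ft_force: [1.5, 0.5, 2.9]
grip_width: 0.0001
```

```bash
python3 - <<'E'
from h import *
from go import run
run(-.04,0,.15)
a=camera('side')[140:260,240:420]; save(cv2.resize(a,None,fx=4,fy=4,interpolation=cv2.INTER_CUBIC),'s3.png')
E
```

```text
now box xyz mm [ -6.3   4.2 150.5] F [1.5 0.5 2.9] w 0.1383760471815945 t 9.3 j [ 3.9 18.7 -5.4 64.6  0.1 13.1]
rot [0.4 1.2 0.3] shift after rot [33.7 -4.2  0.5] shift now [33.7 -4.  -0.2]
```

View pics/s3.png

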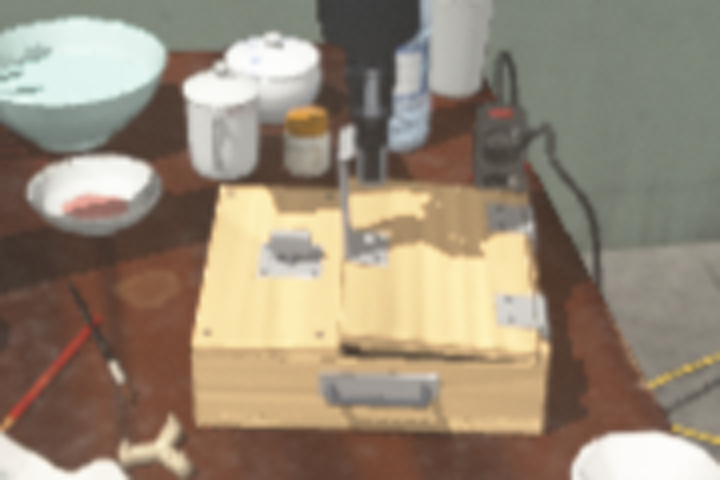

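Strap is upright. Continue over to the front.

jog_arm([
  [[25, -3, -5, 0, 1.2, 0, 0], [25, 0, -3, 0, 0, 0, 0], [20, 0, 8, 0, 0, 0, 0]],
])

```text
clock: 9.65
eef_pos: [0.4589, 0.0461, 0.1549]
tool_rot: [0.08, 0.997, 0.004, 0.002]
ft_force: [0.8, -0.1, -0.6]
grip_width: 0.0
```

```bash
python3 go.py -.1 0 .13
```

```text
now box xyz mm [-74.9   2.3 154.9] F [ 0.8 -0.1 -0.6] w 0.03038470286354739 t 9.65 j [  5.4  12.1 -13.8  63.9   0.5  14.6]
rot [0.5 0.2 0.3] shift after rot [25.1 -2.3 24.9] shift now [25.1 -2.4 24.8]
```

jog_arm([
  [[22, -2, 8, 0.5, 0, 0, 0], [8, 0, 14, 0, 0, 0, 0], [0, 0, 14, 0, 0, 0, 0], [0, 0, 8, 0, 0, 0, 0]],
])

```text
clock: 10.05
eef_pos: [0.4311, 0.0504, 0.1153]
tool_rot: [0.079, 0.997, 0.001, 0.003]
ft_force: [0.5, 1.1, 0.2]
grip_width: 0.0005
```

```bash
python3 go.py -.105 0 .10
```

```text
now box xyz mm [-103.1    2.   115.3] F [0.5 1.1 0.2] w 0.51205609556039 t 10.05 j [  6.6  11.4 -21.3  57.    0.   15.7]
rot [0.1 0.4 0.4] shift after rot [ 1.9 -2.  15.3] shift now [ 2.  -2.  15.2]
```

jog_arm([
  [[2, -2, 8, 0, 0, 0, 0], [0, 0, 6, 0, 0, 0, 0], [0, 0, 4, 0, 0, 0, 0], [0, 0, 3, 0, 0, 0, 0]],
])

```text
clock: 10.45
eef_pos: [0.4313, 0.0489, 0.0941]
tool_rot: [0.079, 0.997, 0.001, 0.004]
ft_force: [0.5, -0.3, 0.9]
grip_width: 0.0001
```

```bash
python3 go.py -.105 0 .10
```

```text
now box xyz mm [-102.7    0.5   94.1] F [ 0.5 -0.3  0.9] w 0.06606202108090488 t 10.45 j [  6.4  12.8 -23.1  53.7   0.   15.4]
rot [0.2 0.4 0.4] shift after rot [ 2.3 -0.5 -5.9] shift now [ 2.3 -0.5 -6. ]
```

jog_arm([
  [[0, 0, 4, 0, 0, 0, 0], [0, 0, -20, 0, 0, 0, 0], [0, 0, -50, 0, 0, 0, 30], [15, 0, 0, 0, 0, 0, 30], [0, 0, 0, 0, 0, 0, 30]],
])

```text
clock: 10.95
eef_pos: [0.4165, 0.051, 0.1614]
tool_rot: [0.079, 0.997, 0.001, 0.003]
ft_force: [0.8, -0.4, -0.3]
grip_width: 0.0301
```

```bash
python3 - <<'E'
from h import *
from go import run,P
run(-.072,0,.13)
c=cam('wrist'); im=camera('wrist'); save(im,'w3.png')
def b(p): d=p-[P[0],P[1],0];a=P[2];return 1e3*np.array([np.cos(a)*d[0]+np.sin(a)*d[1],-np.sin(a)*d[0]+np.cos(a)*d[1]])
for t in ['wing','hasp']:
  for q in masks_of(t,'wrist')[:1]:
    ys,xs=np.nonzero(q['pixels']); print(t,q['conf'],q['at'],cv2.minAreaRect(np.stack([xs,ys],1).astype(np.float32)),b(onz(c,q['at'],.1)))
E
```

```text
now box xyz mm [-117.6    0.2  161.4] F [ 0.8 -0.4 -0.3] w 30.13445477044062 t 10.95 j [  6.9   7.1 -18.8  63.7   0.   16. ]
rot [0.2 0.4 0.4] shift after rot [-45.6  -0.2  31.4] shift now [-45.4  -0.6  31.7]
wing 0.73 [316.4, 265.3] ((317.5, 269.0), (50.0, 17.0), 90.0) [-76.3  -0.6]
hasp 0.77 [330.7, 267.1] ((318.3210754394531, 271.02764892578125), (62.043216705322266, 120.22956848144531), 0.6820604205131531) [-74.9  10.2]
```

View pics/w3.png

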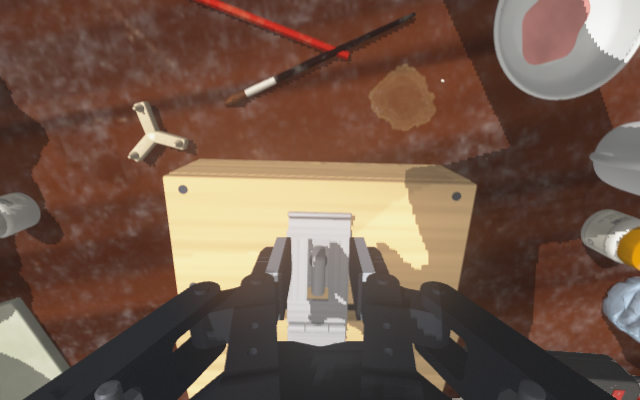

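Strap lies over the staple, with the wing through the slot at (317,268). I'll straddle the wing with part-open fingers and press.

jog_arm([
  [[-23, 0, 0, 0.2, 0.4, 0, 20], [-22, -0.5, 0, 0, 0, 0, 20], [0, 0, 20, 0, 0, 0, 20], [0, 0, 10, 0, 0, 0, 20], [0, 0, 0, 0, 0, 0, 20]],
])

```text
clock: 11.6
eef_pos: [0.4641, 0.0425, 0.1262]
tool_rot: [0.079, 0.997, -0.001, -0.002]
ft_force: [0.3, 0.5, -0.3]
grip_width: 0.0199
```

```bash
python3 go.py -.074 -.0005 .10
```

```text
now box xyz mm [-69.3  -0.3 126.2] F [ 0.3  0.5 -0.3] w 19.928181746685702 t 11.6 j [  5.3  14.6 -15.1  60.6  -0.1  14.4]
rot [-0.1 -0.2  0.4] shift after rot [ 4.7 -0.2 26.2] shift now [ 4.6 -0.1 26.2]
```

jog_arm([
  [[4, 0, 12, 0, 0, 0.4, 20], [0, 0, 8, 0, 0, 0, 20], [0, 0, 4, 0, 0, 0, 20], [0, 0, 3, 0, 0, 0, 20]],
])

```text
clock: 12.0
eef_pos: [0.4597, 0.0432, 0.0984]
tool_rot: [0.082, 0.997, -0.001, -0.003]
ft_force: [0.5, -0.0, 0.9]
grip_width: 0.0198
```

jog_arm([
  [[0, 0, 4, 0, 0, 0, 20], [0, 0, 4, 0, 0, 0, 20], [0, 0, 4, 0, 0, 0, 20]],
])

```text
clock: 12.3
eef_pos: [0.4594, 0.0434, 0.0901]
tool_rot: [0.082, 0.997, -0.001, -0.002]
ft_force: [-10.5, -0.6, 24.7]
grip_width: 0.0203
```

```bash
python3 go.py -.074 -.0005 .085
```

```text
now box xyz mm [-74.1  -0.2  90.1] F [-10.5  -0.6  24.7] w 20.29340776196689 t 12.3 j [  5.4  16.4 -18.9  55.1  -0.   14.9]
rot [-0.1 -0.2  0. ] shift after rot [-0.1 -0.3  5.1] shift now [-0.1 -0.2  5.1]
```

jog_arm([
  [[0, 0, 5, 0, 0, 0, 20], [0, 0, 5, 0, 0, 0, 20]],
])

```text
clock: 12.5
eef_pos: [0.4581, 0.0437, 0.0854]
tool_rot: [0.082, 0.997, -0.0, -0.002]
ft_force: [-9.4, -1.0, 24.6]
grip_width: 0.02
```

jog_arm([
  [[0, 0, 5, 0, 0, 0, 16], [0, 0, 5, 0, 0, 0, 14]],
])

```text
clock: 12.7
eef_pos: [0.4595, 0.0444, 0.0841]
tool_rot: [0.082, 0.997, 0.001, 0.002]
ft_force: [-17.6, -1.0, 47.6]
grip_width: 0.0136
```

jog_arm([
  [[0, 0, 4, 0, 0, -8, 14], [0, 0, 4, 0, 0, -8, 14], [0, 0, 4, 0, 0, -8, 14]],
])

```text
clock: 13.0
eef_pos: [0.4643, 0.0439, 0.0843]
tool_rot: [-0.134, 0.991, -0.001, 0.01]
ft_force: [-6.1, -1.0, 24.3]
grip_width: 0.0139
```

```bash
python3 go.py -.074 -.0005 .085 1.57; python3 -c "
from workcell import get_obs;print(get_obs()['ft_torque'])"
```

```text
now box xyz mm [-69.3   1.   84.3] F [-6.1 -1.  24.3] w 13.899931940746523 t 13.0 j [  5.4  16.3 -20.   52.6  -0.  -10. ]
rot [ -0.8   0.9 -65.1] shift after rot [ 1.5  4.7 -0.7] shift now [ 4.9  0.6 -0.8]
[-0.17222321  1.3676075  -0.0986354 ]
```

jog_arm([
  [[2, 1, 5, 0, 0, -8, 14], [2, 1, 5, 0, 0, -8, 14], [1, 1, 5, 0, 0, -8, 14]],
])

```text
clock: 13.3
eef_pos: [0.4699, 0.0451, 0.0842]
tool_rot: [-0.344, 0.938, -0.007, 0.023]
ft_force: [-9.6, 1.5, 31.7]
grip_width: 0.0138
```

```bash
python3 go.py -.074 -.0005 .085 1.57; python3 -c "
from workcell import get_obs;print(get_obs()['ft_torque'])"
```

```text
now box xyz mm [-64.    3.2  84.2] F [-9.6  1.5 31.7] w 13.785027851412808 t 13.3 j [  5.5  15.7 -20.9  50.6  -0.1 -34.8]
rot [ -2.4   1.6 -40.2] shift after rot [ 3.7 10.  -0.8] shift now [ 9.2  5.2 -1.3]
[ 0.54836717  1.99117435 -0.05630567]
```

jog_arm([
  [[8, 5, 4, -2.4, 1.6, -5, 14], [4, 3, 4, 0, 0, -8, 14]],
])

```text
clock: 13.5
eef_pos: [0.4672, 0.0452, 0.0847]
tool_rot: [-0.453, 0.891, 0.003, 0.016]
ft_force: [-2.7, 2.2, 14.5]
grip_width: 0.0139
```

```bash
python3 - <<'E'
from go import *
run(-.074,-.0005,.085,1.57)
print(get_obs()['ft_torque'])
a=camera('side')[160:240,260:390]; save(cv2.resize(a,None,fx=5.5,fy=5.5,interpolation=cv2.INTER_CUBIC),'s4.png')
E
```

```text
now box xyz mm [-66.6   2.8  84.7] F [-2.7  2.2 14.5] w 13.942489938466737 t 13.5 j [  4.8  16.2 -20.   52.2   1.  -49.1]
rot [ -0.9   1.7 -26.6] shift after rot [ 3.3  7.4 -0.3] shift now [ 6.2  5.1 -0.6]
[ 0.6  0.5 -0.1]
```

View pics/s4.png

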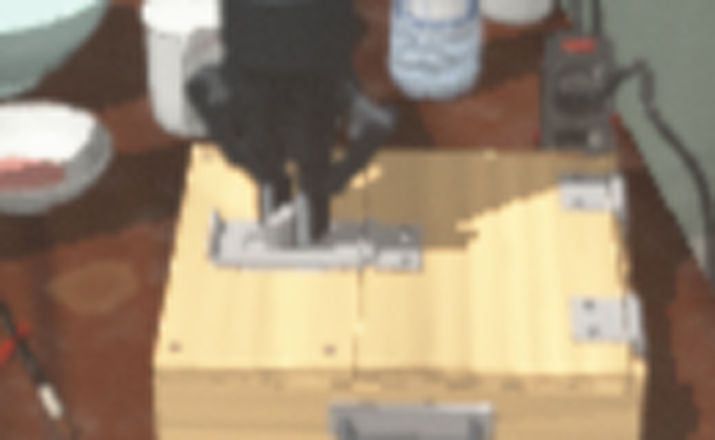

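The lid is flush, the strap flat, and the wing is following the jaws. Continue.

jog_arm([
  [[6, 5, 5, -0.9, 1.7, -8, 14], [3, 2, 5, 0, 0, -8, 14], [2, 2, 5, 0, 0, -8, 14]],
])

```text
clock: 13.85
eef_pos: [0.467, 0.0461, 0.0839]
tool_rot: [-0.637, 0.771, -0.002, 0.017]
ft_force: [-14.3, -0.5, 39.7]
grip_width: 0.0138
```

```bash
python3 go.py -.074 -.0005 .085 1.57
```

```text
now box xyz mm [-67.    3.6  83.9] F [-14.3  -0.5  39.7] w 13.793810577317608 t 13.85 j [  5.1  16.2 -20.2  51.9   0.9 -74. ]
rot [-1.4  1.3 -1.4] shift after rot [ 4.1  7.  -1.1] shift now [ 4.3  6.9 -1.4]
```

jog_arm([
  [[2, 6, 2, -1.4, 1.3, -3, 14], [0, 2, 1, 0, 0, 0, 0], [0, 0, 0, 0, 0, 0, 0], [0, 0, 0, 0, 0, 0, 0]],
])

```text
clock: 14.25
eef_pos: [0.4644, 0.0459, 0.0862]
tool_rot: [-0.658, 0.753, -0.005, 0.006]
ft_force: [1.5, 0.9, 1.2]
grip_width: 0.0091
```

```bash
python3 go.py -.074 -.0005 .085 1.57
```

```text
now box xyz mm [-69.5   3.   86.2] F [1.5 0.9 1.2] w 9.123304273220894 t 14.25 j [  5.7  16.3 -19.6  53.2  -0.1 -76.5]
rot [-0.9  0.1  1.7] shift after rot [3.5 4.5 1.2] shift now [3.4 4.6 1.1]
```

jog_arm([
  [[0, 0, 0, 0, 0, 0, 22], [0, 0, 0, 0, 0, 0, 22], [0, 0, -20, 0, 0, 0, 22], [0, 0, -40, 0, 0, 0, 30], [0, 0, -50, 0, 0, 0, 30]],
])

```text
clock: 14.75
eef_pos: [0.4566, 0.0454, 0.1908]
tool_rot: [-0.658, 0.753, 0.001, -0.002]
ft_force: [1.0, 0.6, -0.3]
grip_width: 0.0299
```

jog_arm([
  [[0, 0, -40, 0, 0, 0, 30], [0, 40, 0, 0, 0, 0, 30], [0, 0, 0, 0, 0, 0, 30]],
])

```text
clock: 15.05
eef_pos: [0.4196, 0.0513, 0.2386]
tool_rot: [-0.658, 0.753, -0.002, 0.003]
ft_force: [0.2, -0.4, -0.3]
grip_width: 0.0302
```

```bash
python3 - <<'E'
from go import *
run(-.074,0,.25,1.57)
c=cam('wrist'); w=camera('wrist'); q=masks_of('wing','wrist')[:1]
for q in q:
    ys,xs=np.nonzero(q['pixels']); print(q['conf'],cv2.minAreaRect(np.stack([xs,ys],1).astype(np.float32)))
a=cv2.resize(camera('side')[160:240,260:390],(650,400),interpolation=cv2.INTER_CUBIC)
save(cv2.resize(np.vstack([cv2.resize(w[100:350],(650,254)),a[:340]]),(650,594)),'f.png')
ct=cam('top');camera('top')
for t,p in dict(lidded_mug=(176.2,215.2),rose_saucer=(209.3,272.3),cup=(468.2,222.3),stilt=(360.2,257.5),pigment=(426.5,242.7)).items():
    print(t,[ (round(q['conf'],2),np.array(q['at'])-p) for q in masks_of(t,'top')[:1]])
E
```

```text
now box xyz mm [-114.6    1.   238.6] F [ 0.2 -0.4 -0.3] w 30.214587380442325 t 15.05 j [  7.    4.5  -9.8  75.3  -0.  -75.3]
rot [-0.4  0.1  1.8] shift after rot [  0.9 -40.6 -11.4] shift now [  2.2 -40.6 -11.1]
0.8 ((275.0, 181.5), (39.0, 16.0), 90.0)
lidded_mug [(0.81, array([-1.6,  3. ]))]
rose_saucer [(0.9, array([ 0.8, -0.9]))]
cup [(0.62, array([ 1.5, -0.8]))]
stilt [(0.67, array([-184.8,  -40.9]))]
pigment [(0.72, array([2.4, 0.9]))]
```

View pics/f.png

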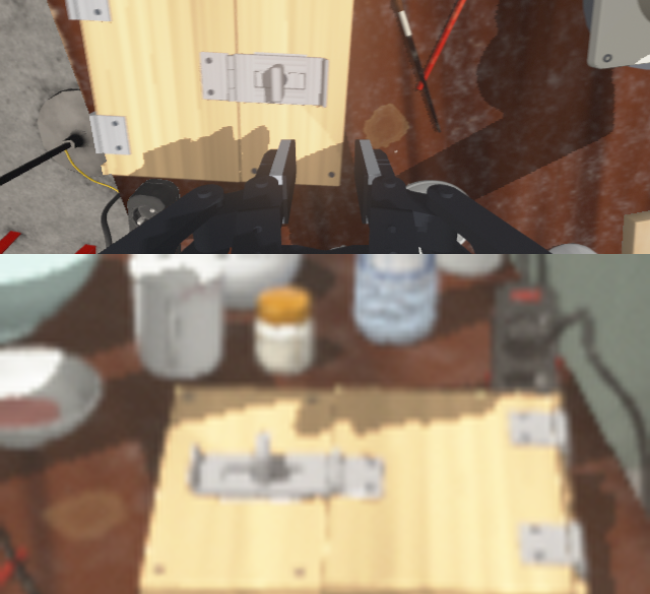

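The lid is flush, the strap is flat and the wing stands crosswise. The gripper is well clear. Handing in.

```bash
python3 -c "
from workcell import job_done,get_obs
print(abs(get_obs()['joint_vel']).max()); print(job_done())"
```

```text
0.003324156731839935
the job is handed in; nothing more can be done
None
```

I shut and latched the damp box and handed the job in at about 15.5 s of the 72 s; the hand-in reports no verdict.

- **How it went:** I turned the wing in line with the slot, pushed the lid down onto its seal, and swung the hasp over the wing. I then pressed the strap flat with the fingers on either side of the wing and turned the wing crosswise. The fingertip press peaked at about 48 N vertically in the readings, well under the 120 N wrist limit.
- **Last checks:** After I released the latch, the wrist and side views showed the lid flush, the strap flat and the wing across the slot. The wing sat within a few degrees of 90°. The gripper was about 150 mm clear and at rest.
- **Bystanders:** The mug, saucer, cup and pigment jar were within about 3 pixels (8 mm) of where they started.
- **Not confirmed:** The last search for the stilt returned a point about 190 pixels away, which I took to be a false detection. Nothing went near the stilt, but no later picture confirmed that. The network did not find the glaze jar in the starting top view, so I could not compare it by numbers. A jar with an orange lid, probably the glaze jar, looked upright in the side views.

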